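Reset a tripped breaker under a push-latch cover

TASK

One of the three breakers in the grey distribution box on the mat has tripped. Press the box's latched cover so that it pops open and let it swing fully up, push in the one button that stands out until it stays in, without pressing the other two, then swing the cover shut and press it down until it latches flush. Only push with the fingertips or the outside of the fingers: pick nothing up, and leave the tools lying around the box where they are.

Things in the scene. Friction and masses are not known exactly. Their poses are not given: they have to be found in the camera images.
- breaker_box: grey die-cast distribution box, 148 x 156 x 62 mm (x, y, z), fixed on the tool mat; origin at the middle of its underside, x from its front (robot's side) to its rear, y to its left, z up. An aluminium cover, 120 mm from hinge to front edge, 132 mm wide, lies flush inside its 10 to 12 mm wide rim, whose top is 62 mm above the origin
- box_panel (a point): middle of the breaker row on the panel's surface, under the cover: 24 mm below the rim's top, 90 mm in front of the hinge, axes as the box's. Three push-to-reset breakers stand here in a row at y = -34, 0 and 34 mm, each a button in a 20 mm steel collar 2.6 mm high. The walled opening round them is 124 mm (x) by 136 mm (y); its front wall is 32 mm in front of this point
- box_latch (a point): middle of the top of the latch's black receptacle on the panel near the front left corner, 20 x 24 mm (x, y), 11 mm high; a catch plate under the cover, 25 mm deep, dips into it
- cover (a joint): hinge along the box's rear (rad): 0 latched, flush; -0.044 pressed onto its stop; 1.5 stands open, just short of upright. Push-push latch: latched, a press down to the stop, then let go, frees it and a damped spring swings it open in 2 s; open, it must be swung down and pressed to the stop again, and stays latched when let go. A push that ends well short of the stop changes nothing
- cover_press (a point): point on the cover's outer face, 85 mm from the hinge, in the middle of its width; moves with the cover; its z is the outward normal, its -x points from hinge to front edge. Latched, the stop is 4 mm down here and about 5 N reach it; while the cover is swung shut, spring and damper push back with 1 to 3 N here
- cover_edge (a point): middle of the cover's front (free) edge, 120 mm from the hinge, at half the 4 mm thickness of the plate; moves with the cover
- cover_hinge (a point): middle of the cover's hinge axis, at the height of the rim's top, 60 mm behind the box's middle; axes turn with the cover, y along the hinge to the left
- breaker_1: one of the three breakers: collar and button; origin on the panel at its middle, z up. Which of the three places it has is drawn anew each time; exactly one of the three breakers is tripped
- button_1 (a joint): slide of the push button of breaker_1 (m): 0 = popped out (tripped), 0.007 = pushed in and staying there. It snaps over: it resists with up to about 3 N until half way, then goes in by itself, meets a firm stop, and stays
- button_1_top (a point): centre of the flat round top (12 mm across) of that button: 12.4 mm above the panel when tripped, 5.4 mm when in
- breaker_2: one of the three breakers: collar and button; origin on the panel at its middle, z up. Which of the three places it has is drawn anew each time; exactly one of the three breakers is tripped
- button_2 (a joint): slide of the push button of breaker_2 (m): 0 = popped out (tripped), 0.007 = pushed in and staying there. It snaps over: it resists with up to about 3 N until half way, then goes in by itself, meets a firm stop, and stays
- button_2_top (a point): centre of the flat round top (12 mm across) of that button: 12.4 mm above the panel when tripped, 5.4 mm when in
- breaker_3: one of the three breakers: collar and button; origin on the panel at its middle, z up. Which of the three places it has is drawn anew each time; exactly one of the three breakers is tripped
- button_3 (a joint): slide of the push button of breaker_3 (m): 0 = popped out (tripped), 0.007 = pushed in and staying there. It snaps over: it resists with up to about 3 N until half way, then goes in by itself, meets a firm stop, and stays
- button_3_top (a point): centre of the flat round top (12 mm across) of that button: 12.4 mm above the panel when tripped, 5.4 mm when in
- ball_driver: bystander, loose: ball-end driver, 192 mm, lying in front of the box; origin at its middle, on its underside
- screw_cup: bystander, loose: round black screw dish, 57 mm across, 22 mm high, front left; origin at its middle, on its underside
- tweezers: bystander, loose: steel tweezers, 115 mm, front right; origin at its middle, on its underside
- hex_key_6: bystander, loose: L-shaped hex key, 102 mm, front left; origin at its middle, on its underside
- pliers: bystander, loose: fine-nose pliers, 155 mm, right of the box; origin at its middle, on its underside
- spanner: bystander, loose: combination spanner, 164 mm, lying behind the box; origin at its middle, on its underside

How it is judged:
On the way, in this order (a step that is already met when the one before it is completed fails the run):
1. the cover has popped open and stands fully open (value of joint cover above 1.35 rad), for 0.2 s.
2. the tripped button is in, the cover still open (value of joint button_1 above 0.006 m and value of joint cover above 0.8 rad), for 0.2 s.
At the end, for the whole second after the job is handed in: the cover is shut and latched by itself, flush (its joint within 0.02 rad of 0) and at rest; all three buttons are in (joint above 6 mm); every tool lies within 20 mm of where it was (value of joint cover between -0.02 and 0.02 rad and velocity of joint cover between -0.05 and 0.05 rad/s and value of joint each of button_1, button_2, button_3 above 0.006 m and distance of each of ball_driver, screw_cup, tweezers, hex_key_6, pliers, spanner from where it was at the start of the episode below 0.02 m); the robot touches nothing.
It fails at once if a breaker that had not tripped was pressed (more than 2 N) (contact force between any of the arm, the fingers and breaker_2 above 2 N or contact force between any of the arm, the fingers and breaker_3 above 2 N).
It fails at once if a tool was moved by more than 20 mm, lifted or carried (distance of any of ball_driver, screw_cup, tweezers, hex_key_6, pliers, spanner from where it was at the start of the episode above 0.02 m).
It also fails if it takes over 48 s, if anything falls off the work surface, if the arm or the gripper's body presses on something with over 40 N, if the wrist force passes 120 N, or if a joint passes its speed limit or range.

ROBOT

A 6-joint arm with a two-finger parallel gripper is mounted at the origin on a cart in front of the work surface, level with it; the furniture and walls round the work are solid. World frame = base frame: x ahead of the robot, y to its left, z up, the work surface at z = 0. Lengths are in m, angles in rad, forces in N, time in s.
With the tool pointing down it reaches from about 0.4 to 0.825 m from the base axis. Payload 7 kg.
Tool frame: the origin (TCP) lies midway between the tips of the shut fingers; the grasp point (between the pads) lies 19 mm behind it (r.hold_point_z is the distance from the TCP to the grasp point, in m); z points along the fingers, y is the line along which they close (so a half turn about z gives the same grasp; the last joint's range is limited). The gripper opens to 85 mm and grips with 20 to 120 N. Pads are 22 mm wide; open, the fingers measure 114 mm over their backs; the gripper's body (76 mm by 85 mm) begins 54 mm behind the grasp point. The pads swing forward as they close: fully open they stand 13 mm farther back than shut.
Start: joints at [1.457, 0.359, 0.012, 0, -1.224, -0.288], TCP at [0.264, 0.621, 0.231] pointing down, gripper open.
Joint ranges: [-3.07, 3.07], [-1.43, 2.12], [-1.02, 1.25], [-3.03, 1.67], [-3.05, -0], [-3.03, 3.03]. Speed limits (rad/s): [2.39, 2.39, 3.01, 3.14, 3.14, 3.14].

INTERFACE

Orientations are given as a unit quaternion [x, y, z, w].
In Python, from bench import r gives the robot as it stands.
- The arm moves only by the tool carry_out, never from a script. Its argument "deltas" is a list that holds one entry, the list of rows, each a list of 7 numbers: the turn, a rotation vector about the tool's x, y, z in rad, then the shift along the tool's x, y, z in m, then the opening, from -1 (shut) to 1 (fully open), so that 0 is half open. A call has 1 to 12 rows; each row is the pose to reach, as a shift and turn from the pose commanded when the call began, along the tool's axes at that moment; what a row does not reach only later rows make up. A row lasts 1/8 s, in which the tool goes at most 62.5 mm and 10.7 degrees, less where a joint would pass 70% of its speed; a pose out of reach is approached as far as the arm can. A call with a gripper value outside its range is refused whole. The fingers move at their own pace and stop on an object; the grip force is fixed at half the most. Time passes only in rows, so rows that repeat a pose let the fingers close. It gives the time, the measured TCP pose, the force, the opening and the grip force at its end, in the units of the state.
- r.observe(): the state, without advancing time (a new reading comes with each control period).
- r.grab_frame(name): name is "scene" or "top" or "wrist"; returns a dict with "color" (420x560x3 uint8, red, green, blue), "range_z" (420x560 float32, m along the optical axis (not along the pixel's ray), 0 where there is no reading), "intrinsics" (3x3 intrinsics, pixels), "extrinsics" (4x4, takes a point from camera to world coordinates); the wrist camera has in their place "tool_from_camera" (4x4, takes a point from camera to tool coordinates, whose origin is the TCP and whose axes are the flange's). Camera axes: x right, y up, looking along -z (the intrinsics and any distortion apply to the point x, -y, -z); pixel columns grow to the right and rows downward; lengths in m; the calibration is good to about 2 mm. A picture is of the moment at which its call begins: read the wrist's pose just before it.
- r.finish_job(): hands the job in; it is judged then, once.
The state is a dict: "time_s": time; "joint_pos": joint angles; "joint_vel": joint speeds; "effort": joint torques, N m; "position": TCP position; "orientation": TCP orientation; "force": force on the tool from outside, world axes, zero at the start; "moment": the same for the moment, N m; "gripper_width": opening from 0.0 (shut) to 1.0 (fully open); "gripper_force": force on a finger pad.
Only numpy, scipy, OpenCV 4.12 (cv2) and the standard library are available. Lean on these libraries where they do the work, as an engineer would, in place of code of your own. Each camera call takes 0.05 s, during which the arm holds its last target. There are 200 camera calls.

## Working session

There is one attempt and no reset: what is moved stays moved. The work goes in short steps, Python scripts to look and compute and a tool call to move; the robot and the scene stay as the last step left them, time stands still between calls to the robot, and variables do not carry over. Pictures are saved under pics/ and viewed, at most 10 in all, crops included, and the job is handed in when it is done.

Besides the shell and the picture viewer there is one more tool, called by a JSON object that holds its "api" and its "payload", one argument or row to a line. carry_out: Moves the arm, as the interface text tells. Its arguments: {"type":"object","properties":{"deltas":{"type":"array"}},"required":["deltas"]}

```bash
mkdir -p pics; ls
cat > h.py <<'E'
import numpy as np, cv2
from scipy.spatial.transform import Rotation as R
from bench import r
def grab(n,save=None):
    s=r.observe(); f=r.grab_frame(n)
    if n=="wrist":
        T=np.eye(4);T[:3,:3]=R.from_quat(s["orientation"]).as_matrix();T[:3,3]=s["position"]
        f["extrinsics"]=T@f["tool_from_camera"]
    if save: cv2.imwrite(f"pics/{save}.png",f["color"][:,:,::-1])
    return f
def world(f):
    z=f["range_z"];K=f["intrinsics"];v,u=np.mgrid[:z.shape[0],:z.shape[1]]
    P=np.stack([(u-K[0,2])/K[0,0]*z,-(v-K[1,2])/K[1,1]*z,-z],-1)
    W=P@f["extrinsics"][:3,:3].T+f["extrinsics"][:3,3]
    W[z==0]=np.nan
    return W
def rel(p):
    s=r.observe();return R.from_quat(s["orientation"]).inv().apply(np.array(p)-s["position"])
E
python3 - <<'E'
from h import *
f=grab("top","top1");np.save("w.npy",world(f));
for k,v in f.items():
    if k not in("color","range_z"):print(k,v)
print(grab("scene","scene1")["extrinsics"]); print(r.observe())
W=np.load("w.npy");m=(W[...,2]>.055)&(W[...,2]<.07)
n,l,st,c=cv2.connectedComponentsWithStats(m.astype(np.uint8))
for i in range(1,n):
    if st[i,4]>500:
        p=W[l==i];print(st[i],p.mean(0),cv2.minAreaRect(p[:,:2].astype(np.float32)))
E
```

```text
pics
intrinsics [[426.57374574   0.         282.07152634]
 [  0.         426.57374574 204.67274726]
 [  0.           0.           1.        ]]
extrinsics [[ 0.00546821  0.98534495 -0.17048589  0.37265995]
 [-0.99995176  0.00677911  0.00710796 -0.09782979]
 [ 0.00815954  0.1704388   0.98533448  1.01567805]
 [ 0.          0.          0.          1.        ]]
[[-0.75383731  0.45148097 -0.4773827   0.11878145]
 [-0.65699219 -0.50740024  0.55758969  0.38410687]
 [ 0.00951703  0.73396862  0.6791167   0.67521189]
 [ 0.          0.          0.          1.        ]]
{'time_s': 0.1, 'joint_pos': array([ 1.45708236e+00,  3.59329502e-01,  1.11359830e-02, -3.12594052e-04,
       -1.22409073e+00, -2.88089197e-01]), 'joint_vel': array([ 3.76449023e-04, -3.02227579e-03,  2.31724225e-03,  1.36061227e-03,
        1.14209931e-05,  7.90062596e-05]), 'effort': array([-1.43268378e-03, -5.84764838e+01,  2.94106972e+01,  6.95450976e+00,
       -3.15057907e-03,  7.03601572e-06]), 'position': array([0.26383882, 0.62082642, 0.23044112]), 'orientation': array([ 9.79876160e-01, -1.99604951e-01, -8.16169543e-05,  7.53933716e-04]), 'force': array([ 0.7376593 , -0.6596142 ,  0.39813174]), 'moment': array([0.01038494, 0.04809222, 0.03566002]), 'gripper_force': 0.0, 'gripper_width': 0.9977684137691285}
[ 224  170   71   67 4282] [ 0.54204262 -0.05120691  0.06448068] ((0.543170154094696, -0.05127672851085663), (0.14875222742557526, 0.1560191959142685), 3.1055686473846436)
```

View pics/top1.png

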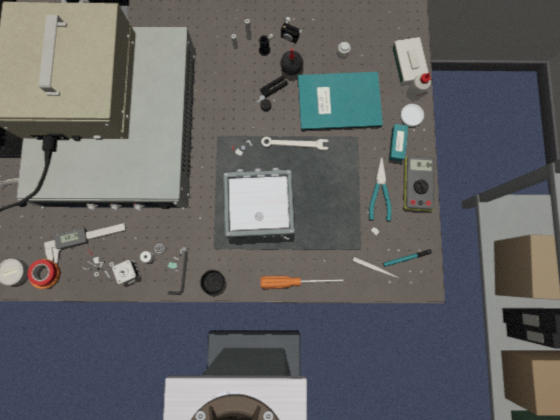

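Run:
```python
from h import *
from scipy.optimize import minimize
W=np.load("w.npy");m=(W[...,2]>.055)&(W[...,2]<.07);p=W[m]
print(np.percentile(p[:,2],[5,50,95]))
t=W[(np.abs(W[...,2])<.02)&(np.abs(W[...,0]-.54)<.2)&(np.abs(W[...,1]+.05)<.2)]
print("mat",np.percentile(t[:,2],[5,50,95]))
m=(W[...,2]>.006)&(W[...,2]<.2)&(W[...,0]>.3)&(W[...,0]<.8)
n,l,st,c=cv2.connectedComponentsWithStats(m.astype(np.uint8))
for i in range(1,n):
    if st[i,4]>15:
        q=W[l==i];print(st[i],q.mean(0).round(3),cv2.minAreaRect(q[:,:2].astype(np.float32)),q[:,2].max())
```

```text
[0.05961623 0.06445987 0.06782794]
mat [-0.00234028  0.00139545  0.00617058]
[    0    67   194   145 17655] [0.637 0.274 0.11 ] ((0.6624260544776917, 0.3483046889305115), (0.273162305355072, 0.4669261872768402), 0.4667050838470459) 0.19998850180091055
[261 104  11   7  43] [ 0.794 -0.063  0.012] ((0.7933168411254883, -0.06367892771959305), (0.024716993793845177, 0.012921741232275963), 88.97988891601562) 0.015478741098051696
[ 300  104   83   26 1867] [ 0.77  -0.247  0.013] ((0.7704419493675232, -0.25025734305381775), (0.06237567961215973, 0.20369285345077515), 1.0074553489685059) 0.019876046682344994
[ 390  105   45  106 2521] [ 0.648 -0.42   0.025] ((0.6650241613388062, -0.41776448488235474), (0.26901131868362427, 0.10357580333948135), 7.415858268737793) 0.039127496916064985
[262 137  68  13 352] [ 0.702 -0.141  0.009] ((0.7009972929954529, -0.13723836839199066), (0.16514532268047333, 0.026897568255662918), 88.25679779052734) 0.014323102858766479
[369 158  23  63 499] [ 0.578 -0.343  0.01 ] ((0.5886915326118469, -0.34152036905288696), (0.05257178470492363, 0.15315686166286469), 88.
[... 894 characters left out ...]
6867105116596
[113 260  27  24 472] [0.386 0.248 0.034] ((0.3841751217842102, 0.2504653036594391), (0.04803628847002983, 0.043580979108810425), 25.464370727539062) 0.06304928681122968
[182 268   4  20  29] [0.375 0.124 0.007] ((0.37374961376190186, 0.1234048381447792), (0.005034398753196001, 0.04363735392689705), 88.28324890136719) 0.009202040288338154
[200 270  25  25 174] [0.364 0.059 0.016] ((0.36404234170913696, 0.05440095067024231), (0.05437041446566582, 0.054813358932733536), 1.8786588907241821) 0.02499985088534784
[261 276  83  12 514] [ 0.367 -0.115  0.02 ] ((0.366035133600235, -0.15268048644065857), (0.025072546675801277, 0.19027797877788544), 0.3151863217353821) 0.03132753656004328
```

The box is at about (0.543, -0.051), yaw about 3°, with its top about 63 mm up, which matches the given sizes. In the top view it spans pixels (224..293, 170..238), and the driver lies in front at (300, 282). I'm moving above it with the fingers shut for a close look.

{"api": "carry_out", "payload": {
  "deltas": [
    [[0,0,1.115,0.483,0.522,-0.1,-1],[0,0,1.115,0.483,0.522,-0.1,-1],[0,0,1.115,0.483,0.522,-0.1,-1],[0,0,1.115,0.483,0.522,-0.1,-1],[0,0,1.115,0.483,0.522,-0.1,-1],[0,0,1.115,0.483,0.522,-0.1,-1],[0,0,1.115,0.483,0.522,-0.1,-1],[0,0,1.115,0.483,0.522,-0.1,-1],[0,0,1.115,0.483,0.522,-0.1,-1],[0,0,1.115,0.483,0.522,-0.1,-1],[0,0,1.115,0.483,0.522,-0.1,-1],[0,0,1.115,0.483,0.522,-0.1,-1]]
  ]
}}

```text
time_s: 1.6
position: [0.5047, -0.0508, 0.3314]
orientation: [0.725, -0.689, -0.0, 0.0]
force: [-0.6, 0.3, 0.8]
gripper_width: -0.001
gripper_force: 0.0
```

Run:
```python
from h import *
s=r.observe();print(s["time_s"],s["position"],R.from_quat(s["orientation"]).as_matrix().round(3),s["joint_vel"].round(2),s["force"],s["gripper_width"])
f=grab("wrist","wr1");W=world(f);np.save("w2.npy",W);print(f["extrinsics"].round(3))
m=(W[...,2]>.055)&(W[...,2]<.07)
n,l,st,c=cv2.connectedComponentsWithStats(m.astype(np.uint8))
for i in range(1,n):
    if st[i,4]>500:
        p=W[l==i];print(st[i],p.mean(0),cv2.minAreaRect(p[:,:2].astype(np.float32)))
```

```text
1.6 [ 0.50469421 -0.05079799  0.33136354] [[ 0.052 -0.999 -0.   ]
 [-0.999 -0.052 -0.   ]
 [ 0.     0.    -1.   ]] [-0.49  0.16  0.23 -0.01 -0.08  0.49] [-0.62157967  0.27114473  0.75865254] -0.001262788426424816
[[-0.999  0.049  0.014  0.508]
 [-0.05  -0.961 -0.271 -0.118]
 [ 0.    -0.271  0.963  0.473]
 [ 0.     0.     0.     1.   ]]
[  193   115   120   120 13419] [ 0.5421951  -0.05064282  0.06287682] ((0.5417671799659729, -0.04659166932106018), (0.14805474877357483, 0.15513639152050018), 2.8782806396484375)
[   0  281  244   17 1325] [0.7271854  0.12202425 0.06251207] ((0.726944625377655, 0.12192416936159134), (0.0027166777290403843, 0.3463802933692932), 89.94383239746094)
```

View pics/wr1.png

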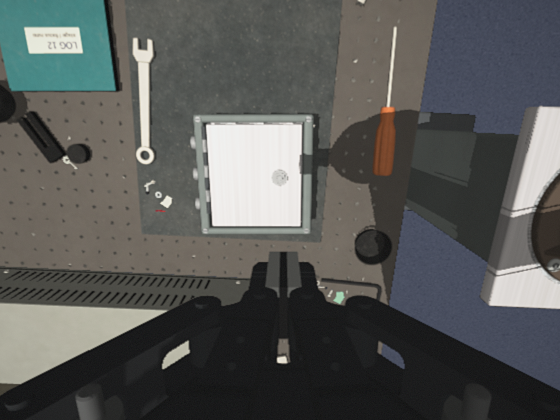

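Wrist view: the box spans pixels (193..313, 115..235). There is a round mark on the cover at (280, 177), and the hinge is on the left (+x). The arm was still settling, so I'm measuring again.

Run:
```python
from h import *
for n in("wrist","wrist","top"):
    f=grab(n);W=world(f);s=r.observe()
    m=(W[...,2]>.055)&(W[...,2]<.07)&(abs(W[...,0]-.54)<.12)&(abs(W[...,1]+.05)<.12)
    p=W[m];rc=cv2.minAreaRect(p[:,:2].astype(np.float32));print(n,s["position"],s["joint_vel"].round(2)[0],rc)
    c=np.array(rc[0]);a=np.deg2rad(3);Q=(W[...,:2]-c)@np.array([[np.cos(a),-np.sin(a)],[np.sin(a),np.cos(a)]])
    rim=m&(abs(Q[...,1])<.05)&(abs(Q[...,0])>.065);cov=m&(abs(Q[...,0])<.05)&(abs(Q[...,1])<.05)
    print("z cover",np.median(W[cov][:,2]),"rimside",np.median(W[m&(abs(Q[...,1])>.07)][:,2]),"mat",np.median(W[(abs(Q[...,1])>.085)&(abs(Q[...,1])<.10)&(abs(Q[...,0])<.06)][:,2]))
print(Q[0,0]);print(s["orientation"],s["force"])
```

```text
wrist [ 0.50487842 -0.0506801   0.33108488] 0.05 ((0.5418040752410889, -0.046615540981292725), (0.147936150431633, 0.15391729772090912), 2.8963940143585205)
z cover 0.06309544921282753 rimside 0.06267510066692747 mat 0.0008978758330632775
wrist [ 0.50439775 -0.04944908  0.33082037] 0.04 ((0.5420065522193909, -0.04670475423336029), (0.14842619001865387, 0.1550905704498291), 2.906891107559204)
z cover 0.06310159919458352 rimside 0.06257485414267194 mat 0.000953310858615164
top [ 0.50412256 -0.04861224  0.3307727 ] 0.03 ((0.5423487424850464, -0.05136919766664505), (0.14689970016479492, 0.15632447600364685), 3.057926893234253)
z cover 0.06486709103029442 rimside 0.06404160062353925 mat 0.7439841049481877
[0.56853036 0.64770152]
[ 7.25306654e-01 -6.88425736e-01 -3.84694465e-04  3.40367718e-04] [-0.04029491  0.40724858 -0.49401768]
```

{"api": "carry_out", "payload": {
  "deltas": [
    [[0,0,0,0.0025,-0.012,0.256,-1],[0,0,0,0.0025,-0.012,0.256,-1],[0,0,0,0.0025,-0.012,0.256,-1],[0,0,0,0.0025,-0.012,0.256,-1],[0,0,0,0.0025,-0.012,0.256,-1],[0,0,0,0.0025,-0.012,0.26,-1],[0,0,0,0.0025,-0.012,0.264,-1],[0,0,0,0.0025,-0.012,0.266,-1],[0,0,0,0.0025,-0.012,0.268,-1]]
  ]
}}

```text
time_s: 2.92
position: [0.5171, -0.0498, 0.0643]
orientation: [0.726, -0.688, 0.001, -0.001]
force: [-0.4, 0.3, 1.0]
gripper_width: 0.004
gripper_force: 0.9
```

{"api": "carry_out", "payload": {
  "deltas": [
    [[0,0,0,0,0,0.002,-1],[0,0,0,0,0,0.004,-1],[0,0,0,0,0,0.005,-1]]
  ]
}}

```text
time_s: 3.3
position: [0.5175, -0.0499, 0.0603]
orientation: [0.726, -0.687, 0.001, -0.001]
force: [-7.4, 2.7, 28.9]
gripper_width: 0.002
gripper_force: 14.7
```

{"api": "carry_out", "payload": {
  "deltas": [
    [[0,0,0,0,0,-0.24,-1],[0,0,0,0,0,-0.24,-1],[0,0,0,0,0,-0.24,-1],[0,0,0,0,0,-0.24,-1],[0,0,0,0,0,-0.24,-1],[0,0,0,0,0,-0.24,-1],[0,0,0,0,0,-0.24,-1],[0,0,0,0,0,-0.24,-1],[0,0,0,0,0,-0.24,-1],[0,0,0,0,0,-0.24,-1],[0,0,0,0,0,-0.24,-1],[0,0,0,0,0,-0.24,-1]]
  ]
}}

```text
time_s: 4.8
position: [0.5165, -0.0499, 0.2983]
orientation: [0.726, -0.688, 0.0, -0.0]
force: [0.1, 0.0, 0.7]
gripper_width: 0.003
gripper_force: 0.0
```

{"api": "carry_out", "payload": {
  "deltas": [
    [[0,0,0,0,0,0,-1],[0,0,0,0,0,0,-1],[0,0,0,0,0,0,-1],[0,0,0,0,0,0,-1],[0,0,0,0,0,0,-1],[0,0,0,0,0,0,-1],[0,0,0,0,0,0,-1],[0,0,0,0,0,0,-1]]
  ]
}}

```text
time_s: 5.8
position: [0.5165, -0.0499, 0.2983]
orientation: [0.726, -0.688, 0.0, -0.0]
force: [-0.1, 0.7, 1.2]
gripper_width: 0.001
gripper_force: 0.0
```

Run:
```python
from h import *
f=grab("wrist");W=world(f);np.save("w3.npy",W)
s=r.observe();print(s["time_s"],s["position"],s["joint_vel"].round(2),s["force"])
c=np.array([.542,-.049]);a=.052;M=np.array([[np.cos(a),-np.sin(a)],[np.sin(a),np.cos(a)]])
Q=(W[...,:2]-c)@M;np.save("q3.npy",Q)
im=f["color"][:,:,::-1].copy()
cv2.imwrite("pics/wr2.png",cv2.resize(im[80:280,150:390],None,fx=3,fy=3,interpolation=cv2.INTER_CUBIC)[:600,:720])
Ti=np.linalg.inv(f["extrinsics"]);K=f["intrinsics"]
for y in(-.034,0,.034):
    k=(np.hypot(Q[...,0]+.03,Q[...,1]-y)<.004)&(W[...,2]<.07)
    p=np.r_[c+M@[-.03,y],.045,1];q=Ti@p;u=K@[q[0],-q[1],-q[2]];u=u/u[2]
    print(y,k.sum(),np.median(W[k][:,2]),W[k][:,2].max(),p[:3],"px",u[:2],"crop",(u[:2]-[150,80])*3)
k=(W[...,2]>.1)&(abs(Q[...,1])<.06)&(Q[...,0]>.02);print("cover high",k.sum(),Q[k].mean(0),W[k].max(0))
g=(abs(Q[...,0])<.05)&(abs(Q[...,1])<.05);print("panel",np.median(W[g][:,2]))
```

```text
5.85 [ 0.51649588 -0.04996042  0.29830519] [-0. -0.  0.  0. -0. -0.] [ 0.00459314 -0.04771755 -0.6765086 ]
-0.034 32 0.03948980388166759 0.04245905799083688 [ 0.51380775 -0.08451334  0.045     ] px [286.6443645  149.89577305] crop [409.93309351 209.68731914]
0 28 0.039349004858797 0.04240542800655217 [ 0.51204055 -0.0505593   0.045     ] px [286.53506967 177.75947661] crop [409.60520901 293.27842983]
0.034 18 0.0391907474619938 0.041717860260258144 [ 0.51027335 -0.01660525  0.045     ] px [286.43072609 204.36090353] crop [409.29217828 373.08271059]
cover high 7215 [ 0.03495442 -0.00387606] [0.59815964 0.01337008 0.39018999]
panel 0.3699223567066584
```

View pics/wr2.png

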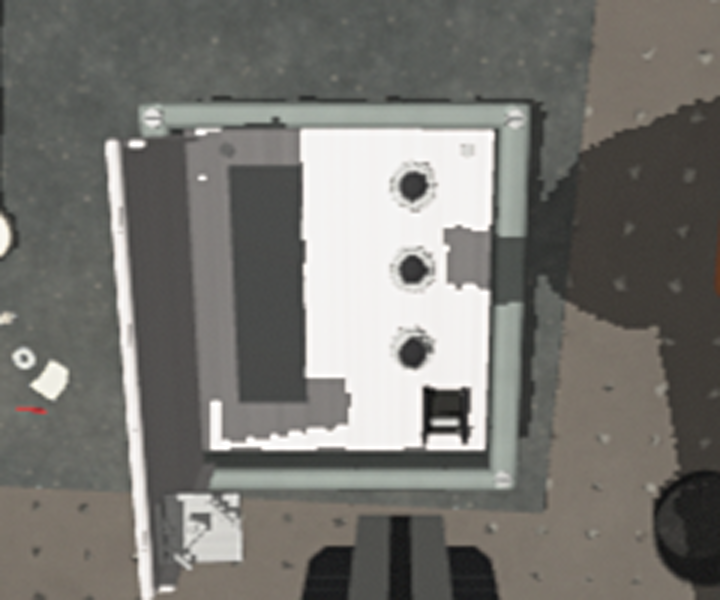

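The cover stands open. The three breakers are at crop pixels (413, 185), (413, 268) and (413, 350), so the row sits off the box's middle in y. The latch receptacle is at (447, 414). Next I read the depth at the buttons.

Run:
```python
from h import *
W=np.load("w3.npy");Q=np.load("q3.npy")
for y in(185,268,350):
    v=int(round(80+y/3));u=int(round(150+413/3))
    z=W[v-6:v+7,u-6:u+7];print((z[...,2]*1000).round(0).astype(int))
    k=z[z[...,2]>z[...,2].max()-.003];print(W[v,u],k.mean(0),Q[v,u])
f=grab("top");Wt=world(f)
m=(Wt[...,2]>.12)&(Wt[...,2]<.2)&(abs(Wt[...,0]-.6)<.04)&(abs(Wt[...,1]+.05)<.08);p=Wt[m];print("cover top",m.sum(),p.mean(0) if m.any() else 0,p.max(0) if m.any() else 0)
```

```text
[[                  40                   42                   42
                    42                   41                   41
                    41                   43                   42
                    40                   39                   38
                    39]
 [                  42                   41                   41
                    41                   44                   43
                    43                   40                   41
                    40                   40                   40
                    38]
 [                  41                   40                   45
                    44                   44                   45
                    45                   43                   42
                    42                   42                   41
                    41]
 [                  41                   44                   42
                    43                   44                   44
                    44                   44                   44
                    42                   41          
[... 6611 characters left out ...]
    50                   39
                    38                   39                   37
                    40]
 [                  38                   40                   39
                    42                   40                   40
                    40                   40                   39
                    38                   37                   40
                    39]]
[ 0.50903912 -0.02794575  0.05233646] [nan nan nan] [-0.031822    0.02273898]
cover top 65 [ 0.59548638 -0.10635894  0.15932419] [ 0.59850262 -0.09724992  0.1854579 ]<stdin>:5: RuntimeWarning: invalid value encountered in cast
<stdin>:6: RuntimeWarning: Mean of empty slice.
  ret = um.true_divide(
```

The left breaker is the tripped one: its top is at z≈0.0515, against 0.044 for the other two. Its centre is at about (0.511, -0.0265). I'm moving there, shifted 2–3 mm away from the latch, and approaching in small steps.

{"api": "carry_out", "payload": {
  "deltas": [
    [[0,0,0,-0.021,0.0025,0.05,-1],[0,0,0,-0.021,0.0025,0.11,-1],[0,0,0,-0.021,0.0025,0.17,-1],[0,0,0,-0.021,0.0025,0.22,-1],[0,0,0,-0.021,0.0025,0.24,-1],[0,0,0,-0.021,0.0025,0.243,-1],[0,0,0,-0.021,0.0025,0.245,-1],[0,0,0,-0.021,0.0025,0.247,-1],[0,0,0,-0.021,0.0025,0.249,-1]]
  ]
}}

```text
time_s: 7.02
position: [0.5138, -0.0289, 0.0503]
orientation: [0.726, -0.688, 0.001, -0.001]
force: [0.2, 0.1, 1.7]
gripper_width: 0.005
gripper_force: 1.0
```

{"api": "carry_out", "payload": {
  "deltas": [
    [[0,0,0,0,0,0.002,-1],[0,0,0,0,0,0.004,-1],[0,0,0,0,0,0.005,-1],[0,0,0,0,0,0.006,-1]]
  ]
}}

```text
time_s: 7.52
position: [0.5131, -0.0292, 0.045]
orientation: [0.726, -0.687, 0.0, -0.0]
force: [-9.7, 2.6, 29.7]
gripper_width: 0.001
gripper_force: 14.5
```

{"api": "carry_out", "payload": {
  "deltas": [
    [[0,0,0,0,0,-0.06,-1],[0,0,0,0,0,-0.12,-1],[0,0,0,0.0,0,-0.18,-1],[0,0,0,0.021,0,-0.24,-1],[0,0,0,0.021,0,-0.255,-1],[0,0,0,0.021,0,-0.255,-1],[0,0,0,0.021,0,-0.255,-1]]
  ]
}}

```text
time_s: 8.4
position: [0.5131, -0.0499, 0.2964]
orientation: [0.726, -0.688, -0.001, 0.001]
force: [-0.1, 0.2, -0.7]
gripper_width: 0.003
gripper_force: 0.0
```

Run:
```python
from h import *
f=grab("wrist","wr3");W=world(f);s=r.observe();print(s["time_s"],s["position"],s["joint_vel"].round(2)[0])
for x,y in((.5140,-.0943),(.5123,-.0603),(.5105,-.0263)):
    k=np.hypot(W[...,0]-x,W[...,1]-y)<.004;print(k.sum(),np.median(W[k][:,2]).round(4))
f=grab("top");W=world(f);m=(W[...,2]>.08)&(W[...,2]<.19)&(W[...,0]>.57)&(W[...,0]<.63)&(abs(W[...,1]+.05)<.08)
p=W[m];print(m.sum(),p.max(0),p.min(0),np.polyfit(p[:,2],p[:,0],1))
```

```text
8.45 [ 0.51317226 -0.04993104  0.29632835] -0.0
32 0.0442
3231 0.374
31 0.0441
87 [ 0.60080243 -0.09506895  0.18575259] [ 0.58968141 -0.11393481  0.08645598] [-0.0543095   0.60415447]
```

All three buttons now read in (the left one at z 0.0441), and the cover stands open. I'm moving over the cover and down behind it.

{"api": "carry_out", "payload": {
  "deltas": [
    [[0,0,0,0.001,-0.05,0,-1],[0,0,0,0.001,-0.1,0,-1],[0,0,0,0.001,-0.134,0,-1],[0,0,0,0.001,-0.134,0,-1],[0,0,0,0.001,-0.134,0.05,-1],[0,0,0,0.001,-0.134,0.1,-1],[0,0,0,0.001,-0.134,0.137,-1],[0,0,0,0.001,-0.134,0.137,-1],[0,0,0,0.001,-0.134,0.137,-1]]
  ]
}}

```text
time_s: 9.62
position: [0.6485, -0.0438, 0.1628]
orientation: [0.726, -0.688, 0.001, -0.0]
force: [-0.3, -0.2, 0.9]
gripper_width: 0.002
gripper_force: 0.0
```

{"api": "carry_out", "payload": {
  "deltas": [
    [[0,0,0,0,0.022,0.001,-1],[0,0,0,0,0.033,0.002,-1],[0,0,0,0,0.04,0.002,-1],[0,0,0,0,0.0515,0.004,-1],[0,0,0,0,0.063,0.007,-1],[0,0,0,0,0.074,0.011,-1],[0,0,0,0,0.084,0.017,-1],[0,0,0,0,0.094,0.024,-1],[0,0,0,0,0.1025,0.032,-1],[0,0,0,0,0.11,0.0415,-1],[0,0,0,0,0.1165,0.0515,-1],[0,0,0,0,0.1165,0.0515,-1]]
  ]
}}

```text
time_s: 11.12
position: [0.5304, -0.0503, 0.1087]
orientation: [0.726, -0.688, -0.001, 0.001]
force: [0.7, -0.4, 1.7]
gripper_width: 0.001
gripper_force: 0.4
```

Run:
```python
from h import *
s=r.observe();print(s["time_s"],s["position"],s["force"])
grab("scene","sc2")
```

```text
11.125 [ 0.53039201 -0.05029305  0.10871184] [ 0.657294   -0.38462267  1.74106031]
```

View pics/sc2.png

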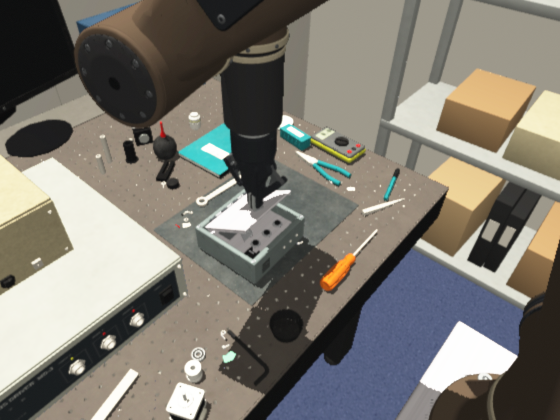

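The scene view shows the cover at about (245, 205), about half shut under the fingertips, with the tools undisturbed. I'm continuing down.

{"api": "carry_out", "payload": {
  "deltas": [
    [[0,0,0,0,0.005,0.0105,-1],[0,0,0,0,0.0085,0.022,-1],[0,0,0,0,0.01,0.029,-1],[0,0,0,0,0.011,0.036,-1],[0,0,0,0,0.0115,0.041,-1],[0,0,0,0,0.0115,0.0455,-1],[0,0,0,0,0.0115,0.048,-1]]
  ]
}}

```text
time_s: 12.05
position: [0.52, -0.0508, 0.0615]
orientation: [0.726, -0.688, -0.0, 0.0]
force: [0.0, 0.2, 2.0]
gripper_width: -0.0
gripper_force: 1.1
```

{"api": "carry_out", "payload": {
  "deltas": [
    [[0,0,0,0,0,0.001,-1],[0,0,0,0,0,0.002,-1],[0,0,0,0,0,0.003,-1]]
  ]
}}

```text
time_s: 12.42
position: [0.5203, -0.0508, 0.0604]
orientation: [0.726, -0.687, 0.0, -0.0]
force: [-8.1, 3.7, 26.8]
gripper_width: -0.004
gripper_force: 13.3
```

At the stop with 27 N. I'm lifting straight up and checking.

{"api": "carry_out", "payload": {
  "deltas": [
    [[0,0,0,0,0,-0.02,-1],[0,0,0,0,0,-0.06,-1],[0,0,0,0,0,-0.12,-1],[0,0,0,0,0,-0.18,-1],[0,0,0,0,0,-0.24,-1],[0,0,0,0,0,-0.24,-1],[0,0,0,0,0,-0.24,-1],[0,0,0,0,0,-0.24,-1],[0,0,0,0,0,-0.24,-1],[0,0,0,0,0,-0.24,-1]]
  ]
}}

```text
time_s: 13.68
position: [0.5199, -0.0508, 0.2981]
orientation: [0.726, -0.688, -0.0, 0.001]
force: [0.2, -0.7, 0.1]
gripper_width: -0.001
gripper_force: 0.0
```

Run:
```python
from h import *
f=grab("wrist","wr4");W=world(f);s=r.observe();print(s["time_s"],s["position"])
for x in(.50,.53,.56,.58):
    k=(np.hypot(W[...,0]-x,W[...,1]+.09)<.008)&(W[...,2]<.2);print(x,k.sum(),np.median(W[k][:,2]).round(4))
```

```text
13.725 [ 0.51996613 -0.05078179  0.29829495]
0.5 155 0.0631
0.53 155 0.063
0.56 158 0.0629
0.58 154 0.0629
```

View pics/wr4.png

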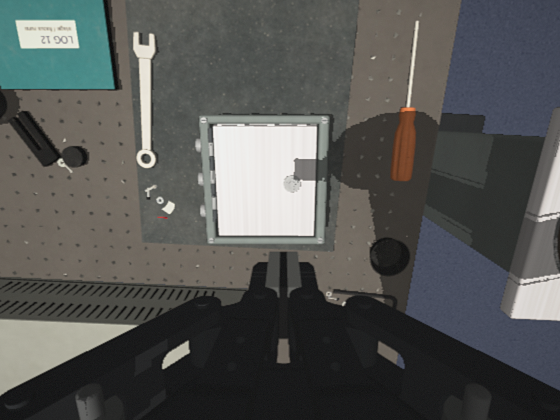

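The cover, at pixels (215..318, 125..238), is shut and flush: z is 0.063 all along it. The tools are in place and the arm is clear, so I'm handing in.

```bash
python3 -c "
from bench import r
print(r.finish_job())"
```

```text
the job is handed in; nothing more can be done
None
```

I popped the cover open, pushed the tripped left breaker in, shut the cover until it latched flush, and handed the job in at about 14 s; no verdict came back.

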